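# Seat a keyed drive shaft in a pulley hub and hold it home

### The arm

A 6-joint arm with a two-finger parallel gripper is mounted at the origin on a cart in front of the work surface, level with it; the furniture and walls round the work are solid. World frame = base frame: x ahead of the robot, y to its left, z up, the work surface at z = 0. Lengths are in m, angles in rad, forces in N, time in s.
With the tool pointing down it reaches from about 0.25 to 0.725 m from the base axis. Payload 4 kg.
Tool frame: the origin (TCP) lies midway between the tips of the shut fingers; the grasp point (between the pads) lies 19 mm behind it (bot.grip_point_offset is the distance from the TCP to the grasp point, in m); z points along the fingers, y is the line along which they close (so a half turn about z gives the same grasp; the last joint's range is limited). The gripper opens to 85 mm and grips with 20 to 120 N. Pads are 22 mm wide; open, the fingers measure 114 mm over their backs; the gripper's body (76 mm by 85 mm) begins 54 mm behind the grasp point. The pads swing forward as they close: fully open they stand 13 mm farther back than shut.
Start: joints at [-1.126, 0.241, 0.005, 1.335, 0, 1.571], TCP at [0.215, -0.451, 0.231] pointing down, gripper open.
Joint ranges: [-2.72, 2.72], [-1.05, 1.87], [-1.09, 1.28], [-1.99, 2.15], [-1.42, 1.44], [-3.14, 3.14]. Speed limits (rad/s): [2.79, 2.79, 3.14, 3.14, 3.14, 3.14].

### API

Orientations are given as a unit quaternion [x, y, z, w].
In Python, from workcell import bot gives the robot as it stands.
- The arm moves only by the tool step_arm, never from a script. Its argument "targets" is text: rows parted by semicolons, each of 7 numbers parted by spaces: the opening, from -1 (shut) to 1 (fully open), so that 0 is half open, then the shift along the world's x, y, z normalised to -1 to 1, where 1 is 0.5 m, then the turn, a rotation vector about the world's x, y, z normalised to -1 to 1, where 1 is pi/4 rad. In form: gripper x y z wx wy wz; .... A call has 1 to 10 rows; each row is the pose to reach, as a shift and turn from the pose commanded when the call began; what a row does not reach only later rows make up. A row lasts 1/12 s, in which the tool goes at most 41.7 mm and 7.16 degrees, less where a joint would pass 70% of its speed; a pose out of reach is approached as far as the arm can. A call with a number of a shift or a turn outside -1 to 1 is refused whole. A call with a gripper value outside its range is refused whole. The fingers move at their own pace and stop on an object; the grip force is fixed at half the most. Time passes only in rows, so rows that repeat a pose let the fingers close. It gives the time, the measured TCP pose, the force, the opening and the grip force at its end, in the units of the state.
- bot.get_obs(): the state, without advancing time (a new reading comes with each control period).
- bot.camera(name): name is "scene" or "top" or "wrist"; returns the picture (384x512x3 uint8, red, green, blue); there is no depth.
- bot.camera_info(name): a dict with "vertical_fov" (degrees; the focal length in pixels is half the picture's height over the tangent of half this angle, whatever the lens; pixels are square), "cx", "cy" (the principal point, pixels), "pose" (4x4, takes a point from camera to world coordinates). Camera axes: x right, y up, looking along -z (the intrinsics and any distortion apply to the point x, -y, -z); pixel columns grow to the right and rows downward; lengths in m; the calibration is good to about 2 mm. A picture is of the moment at which its call begins: read the wrist's pose just before it. camera_info takes no time and is no camera call; for the wrist camera it gives the pose at the moment of the call.
- bot.job_done(): hands the job in; it is judged then, once.
The state is a dict: "clock": time; "joint_pos": joint angles; "joint_vel": joint speeds; "tau": joint torques, N m; "eef_pos": TCP position; "tool_rot": TCP orientation; "ft_force": force on the tool from outside, world axes, zero at the start; "ft_torque": the same for the moment, N m; "grip_width": finger opening in m; "grasp_force": force on a finger pad.
Only numpy, scipy, OpenCV 4.12 (cv2) and the standard library are available. Lean on these libraries where they do the work, as an engineer would, in place of code of your own. Each camera call takes 0.05 s, during which the arm holds its last target. There are 200 camera calls.

### The job

Take the keyed drive shaft out of its black stand by its square head and fit it, nose down, into the bore of the toothed pulley in the blue assembly jig: turn it until its key drops into the pulley's keyway, then push it down against the spring under it until its collar is fully home on the hub face. Finish there with the shaft still in the gripper, pushing it home without letting go (the spring would lift it), as if for someone to tighten the set screw. Leave the solder reel, the flux bottle and the screwdriver where they are.

Things in the scene. Friction and masses are not known exactly. Their poses are not given: they have to be found in the camera images.
- shaft_head (a point): Loose steel drive shaft, about 0.22 kg, upright, hanging by its collar in the hole of the stand. This point: centre of its dark square head (24 x 24 mm, 44 mm tall, flats square to this frame's x and y), where it is gripped; z up. A red line on head and collar marks the key's side, +x.
- shaft_collar (a point): Centre of the underside of the shaft's round collar (40 mm diameter, 6 mm thick, directly under the head), 28 mm below shaft_head, same axes: +x is the key's side. It comes level with hub_face when the shaft is fully home.
- shaft_tip (a point): The shaft's lower tip, 44 mm below shaft_collar, same axes. The shaft is round, 18 mm diameter; its last 4 mm taper to 12 mm. The brass key on its +x side is 6 mm wide, reaches 14 mm from the axis and runs from 12 to 34 mm above the tip, so the lowest 12 mm are a plain round pilot nose.
- shaft: The shaft itself: same point and axes as shaft_collar.
- hub_face (a point): Centre of the bore's mouth on the flat top of the pulley's hub (48 mm diameter), 74 mm above the worktop, z up; axes are the jig's. Bore 19.8 mm diameter with one keyway 8 mm wide reaching 15 mm from the axis, both through the full height. The keyway's angle is NOT given: it lies anywhere within 0.45 rad either side of this frame's +x, in line with the red line on the face.
- jig: Blue fixed base, 120 x 120 x 12 mm, holding the pulley; origin under its centre, axes as hub_face. Clamps and toothed rim (out to 54 mm) stay below 46 mm. While the shaft's nose is in the bore with the key off the keyway, the key rides on the hub face, collar 32 mm above it; within about 0.07 rad of the right angle it drops in. The pulley resists turning with 1.5 N m.
- ejector (a joint): Travel in m of the sprung brass pin at the foot of the bore: 0 when up, grows as the shaft pushes it down. Its top waits 38 mm above the worktop, 36 mm below the hub face, so it reads about 0.008 when the shaft is home. Pushing it takes 5 N at first and 9 N there; it lifts the shaft again if that is let go.
- stand: Fixed stand: black plate 80 x 80 x 10 mm on four legs, origin at the centre of its foot, z up. Its top is 62 mm above the origin, with a round through hole of 32 mm in the middle; screw heads at its corners stand 3 mm higher.
- solder_reel: Blue solder reel, loose, 55 mm diameter, 30 mm tall, origin at the centre of its underside. To be left alone.
- flux_bottle: Cream flux bottle with a red needle cap, loose, 30 mm diameter, 93 mm tall, origin at the centre of its underside. To be left alone.
- driver: Screwdriver with a yellow handle, loose, lying flat, 154 mm long along its y axis, 21 mm thick, origin at the middle of its underside. To be left alone.
Things that resemble listed ones, but are neither listed nor needed, are in the scene too. Of the things like the shaft, leave any that is green; of the rest the smaller one is meant.

How it is judged:
On the way, in this order (a step that is already met when the one before it is completed fails the run):
1. the shaft is lifted clear of the stand (z of shaft_collar in the frame of stand above 0.11 m and contact force between the fingers and shaft above 0.5 N), for 0.2 s.
2. the key has entered the keyway: the shaft stands in the bore with its collar less than 28 mm above the hub face (z of shaft_collar in the frame of hub_face below 0.028 m and horizontal distance between shaft_collar and hub_face below 0.003 m and angle between shaft_collar's own z axis and vertical below 0.06 rad), for 0.2 s.
At the end, for the whole second after the job is handed in: The shaft stands upright in the pulley's bore (within 3 mm and 0.06 rad) with the underside of its collar within 2 mm of the hub face, the sprung pin pressed down by more than 5.5 mm, the shaft at rest and still gripped by the fingers (z of shaft_collar in the frame of hub_face below 0.002 m and horizontal distance between shaft_collar and hub_face below 0.003 m and angle between shaft_collar's own z axis and vertical below 0.06 rad and value of joint ejector above 0.0055 m and contact force between the fingers and shaft above 1.5 N and linear speed of shaft below 0.02 m/s); the arm keeps its last pose, push and grip.
It fails at once if the solder reel is moved by more than 30 mm (distance of solder_reel from where it was at the start of the episode above 0.03 m).
It fails at once if the flux bottle is moved by more than 30 mm (distance of flux_bottle from where it was at the start of the episode above 0.03 m).
It fails at once if the screwdriver is moved by more than 30 mm (distance of driver from where it was at the start of the episode above 0.03 m).
It also fails if it takes over 51 s, if anything falls off the work surface, if the arm or the gripper's body presses on something with over 40 N, if the wrist force passes 120 N, or if a joint passes its speed limit or range.

## Working session

There is one attempt and no reset: what is moved stays moved. The work goes in short steps, Python scripts to look and compute and a tool call to move; the robot and the scene stay as the last step left them, time stands still between calls to the robot, and variables do not carry over. Pictures are saved under pics/ and viewed, at most 10 in all, crops included, and the job is handed in when it is done.

Besides the shell and the picture viewer there is one more tool, called as name(argument=value, ...) on one line, values as JSON. step_arm: Moves the arm, as the interface text tells. Scaled input: -1 to 1 covers 0.5 m each way for a shift and pi/4 rad each way for a turn. Its arguments: {"type":"object","properties":{"targets":{"type":"string"}},"required":["targets"]}

```bash
mkdir -p pics; ls
python3 - <<'E'
from workcell import bot
import cv2,numpy as np
for n in ["scene","top"]:
    im=bot.camera(n); i=bot.camera_info(n)
    cv2.imwrite(f"pics/{n}0.png",im[:,:,::-1])
    print(n,i)
print(bot.camera_info("wrist"))
print(bot.get_obs())
E
```

```text
pics
scene {'vertical_fov': 45.40221955206215, 'cx': 253.9652598114273, 'cy': 195.0998677197336, 'pose': array([[-0.65894869,  0.33558707, -0.67317749, -0.31847036],
       [-0.75192519, -0.31753664,  0.57773608,  0.81520491],
       [-0.01987776,  0.88687755,  0.46157673,  0.68076902],
       [ 0.        ,  0.        ,  0.        ,  1.        ]])}
top {'vertical_fov': 56.45313830514957, 'cx': 254.94012754755508, 'cy': 190.90469245530397, 'pose': array([[ 1.82447786e-02,  9.92930179e-01, -1.17289336e-01,
         4.02001975e-01],
       [-9.99827901e-01,  1.85130517e-02,  1.19813992e-03,
         7.54254429e-02],
       [ 3.36105282e-03,  1.17247291e-01,  9.93097063e-01,
         1.28777660e+00],
       [ 0.00000000e+00,  0.00000000e+00,  0.00000000e+00,
         1.00000000e+00]])}
{'vertical_fov': 59.41033240674926, 'cx': 248.38101580857565, 'cy': 194.4865250975588, 'pose': array([[ 0.43036904,  0.86823913,  0.24686698,  0.27637229],
       [-0.90265172,  0.41442652,  0.11606261, -0.42136463],
       [-0.00153813, -0.27278466,  0.96207389,  0.37293671],
       [ 0.        ,  0.        ,  0.        ,  1.        ]])}
{'clock': 0.1, 'joint_pos': array([-1.12602652e+00,  2.41350244e-01,  3.85375541e-03,  1.33519024e+00,
       -2.55840975e-06,  1.57080940e+00]), 'joint_vel': array([-0.00051288, -0.00208216,  0.00247241,  0.0006025 , -0.0019517 ,
        0.00026907]), 'tau': array([-5.02102357e-04, -3.73136973e+01,  2.53010470e+01,  1.08423567e-02,
       -1.26107657e-04, -2.63898620e-06]), 'eef_pos': array([ 0.21488149, -0.45084566,  0.23049369]), 'tool_rot': array([ 9.75375223e-01,  2.20549951e-01, -2.09723716e-04, -9.21640469e-04]), 'ft_force': array([-0.06266825, -0.25777676,  0.01557384]), 'ft_torque': array([-0.02143323,  0.00770686,  0.07010902]), 'grasp_force': 0.0, 'grip_width': 0.08539783289831986}
```

View pics/top0.png

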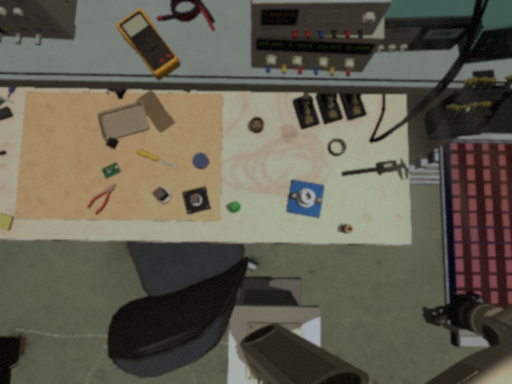

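View pics/scene0.png

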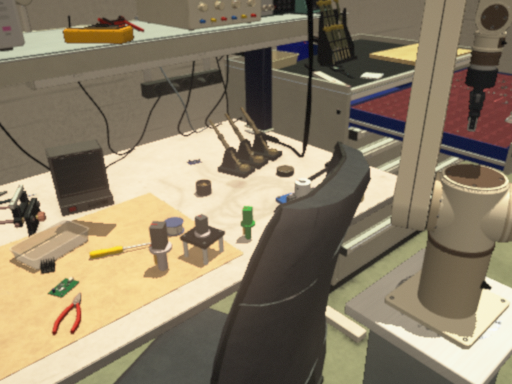

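The top view shows the stand with the small shaft at about (196,200), the blue jig at (305,198), the green decoy at (233,207), the bigger shaft at (162,195), the reel at (200,160), the driver at (155,157) and the bottle at (345,228). The scene view agrees: stand at (203,240), jig behind the chair back.

```bash
cat > h.py <<'E'
from workcell import bot
import cv2,numpy as np
from scipy.spatial.transform import Rotation as R
def snap(n,f=None):
    i=bot.camera_info(n); im=bot.camera(n)
    if f: cv2.imwrite("pics/"+f,im[:,:,::-1])
    return im,i
def ray(i,u,v,z):
    f=192/np.tan(np.radians(i["vertical_fov"])/2); P=i["pose"]
    d=P[:3,:3]@np.array([(u-i["cx"])/f,-(v-i["cy"])/f,-1]); o=P[:3,3]
    return o+d*(z-o[2])/d[2]
def proj(i,p):
    f=192/np.tan(np.radians(i["vertical_fov"])/2); P=i["pose"]
    c=P[:3,:3].T@(np.array(p)-P[:3,3]); return np.array([i["cx"]+f*c[0]/-c[2], i["cy"]-f*c[1]/-c[2]])
E
python3 - <<'E'
from h import *
i=bot.camera_info("top")
for n,u,v,z in [("stand",196,200,.062),("head",196,199,.1),("jig",305,198,.012),("hub",306,198,.074),("green",233,207,.05),("big",162,195,.1),("reel",200,160,.03),("driver",155,157,.02),("bottle",345,228,.05),("edge",300,240,0),("chairtop",245,265,.2),("post?",480,300,.2)]:
    print(n,ray(i,u,v,z).round(3))
im=cv2.imread("pics/top0.png"); c=cv2.resize(im[140:250,140:370],None,fx=3.4,fy=3.4,interpolation=cv2.INTER_CUBIC); cv2.imwrite("pics/topc.png",c)
E
```

```text
stand [0.512 0.276 0.062]
head [0.511 0.27  0.1  ]
jig [ 0.53  -0.106  0.012]
hub [ 0.524 -0.101  0.074]
green [0.491 0.149 0.05 ]
big [0.523 0.384 0.1  ]
reel [0.658 0.272 0.03 ]
driver [0.668 0.436 0.02 ]
bottle [ 0.425 -0.239  0.05 ]
edge [ 0.381 -0.09   0.   ]
chairtop [0.307 0.1   0.2  ]
post? [ 0.218 -0.598  0.2  ]
```

View pics/topc.png

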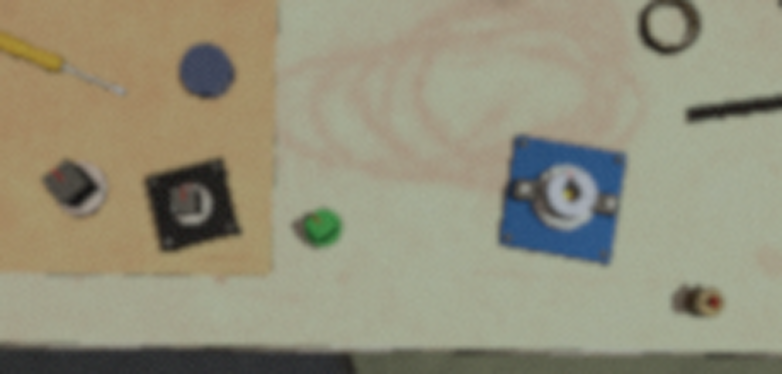

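Run:
```python
from h import *
a=bot.camera_info("top");b=bot.camera_info("scene")
for z in [.0,.1,.2,.3,.4,.5]:
    p=ray(a,247,262,z); print(z,p.round(3),proj(b,p).round())
```

```text
0.0 [0.3   0.097 0.   ] [312. 263.]
0.1 [0.308 0.096 0.1  ] [312. 227.]
0.2 [0.316 0.094 0.2  ] [312. 188.]
0.3 [0.324 0.092 0.3  ] [311. 147.]
0.4 [0.332 0.091 0.4  ] [311. 102.]
0.5 [0.34  0.089 0.5  ] [310.  54.]
```

Run:
```python
from h import *
a=bot.camera_info("top");b=bot.camera_info("scene")
for q in [(350,147),(365,165)]:
  for z in [.0,.1,.2,.3,.4,.5]:
    p=ray(b,*q,z); print(q,z,p.round(3),proj(a,p).round())
```

```text
(350, 147) 0.0 [ 0.723 -0.588 -0.   ] [435. 149.]
(350, 147) 0.1 [ 0.57  -0.382  0.1  ] [391. 185.]
(350, 147) 0.2 [ 0.417 -0.176  0.2  ] [337. 230.]
(350, 147) 0.3 [0.264 0.03  0.3  ] [269. 285.]
(350, 147) 0.4 [0.111 0.237 0.4  ] [183. 355.]
(350, 147) 0.5 [-0.042  0.443  0.5  ] [ 70. 449.]
(365, 165) 0.0 [ 0.575 -0.486  0.   ] [409. 188.]
(365, 165) 0.1 [ 0.444 -0.295  0.1  ] [366. 222.]
(365, 165) 0.2 [ 0.313 -0.104  0.2  ] [313. 264.]
(365, 165) 0.3 [0.181 0.087 0.3  ] [248. 316.]
(365, 165) 0.4 [0.05  0.278 0.4  ] [165. 382.]
(365, 165) 0.5 [-0.081  0.47   0.5  ] [ 55. 470.]
```

step_arm(targets="1 0.1 0.05 0.12 0 0 0;1 0.61 0.7 0.12 0 0 0;1 0.61 0.7 0.12 0 0 0;1 0.61 0.7 0.12 0 0 0;1 0.61 0.7 0.12 0 0 0;1 0.61 0.7 0.12 0 0 0;1 0.61 0.7 0.12 0 0 0;1 0.61 0.7 0.12 0 0 0;1 0.61 0.7 0.12 0 0 0;1 0.61 0.7 0.12 0 0 0")

```text
clock: 0.93
eef_pos: [0.48, -0.1487, 0.2868]
tool_rot: [0.975, 0.221, -0.0, -0.0]
ft_force: [0.4, -1.6, 0.0]
grip_width: 0.0854
grasp_force: 0.0
```

step_arm(targets="1 0.26 0.3 0 0 0 0;1 0.26 0.3 0 0 0 0;1 0.26 0.3 0 0 0 0")

```text
clock: 1.18
eef_pos: [0.5619, -0.0542, 0.2867]
tool_rot: [0.975, 0.221, -0.0, -0.0]
ft_force: [0.9, -0.5, 0.1]
grip_width: 0.0854
grasp_force: 0.0
```

Run:
```python
from h import *
im,i=snap("wrist","w1.png"); np.save("i1.npy",i["pose"]); print(i, bot.get_obs()["eef_pos"],bot.get_obs()["joint_vel"])
```

```text
{'vertical_fov': 59.41033240674926, 'cx': 248.38101580857565, 'cy': 194.4865250975588, 'pose': array([[ 4.30672895e-01,  8.68143613e-01,  2.46672911e-01,
         6.23403467e-01],
       [-9.02508081e-01,  4.14229433e-01,  1.17869169e-01,
        -2.44410741e-02],
       [ 1.48186342e-04, -2.73387352e-01,  9.61904015e-01,
         4.29032204e-01],
       [ 0.00000000e+00,  0.00000000e+00,  0.00000000e+00,
         1.00000000e+00]])} [ 0.56637632 -0.04812712  0.28506729] [-0.07218246 -0.04689991 -0.11735273  0.00703469 -0.042413   -0.13702756]
```

View pics/w1.png

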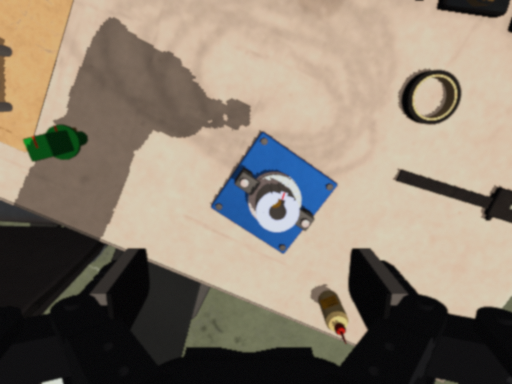

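Run:
```python
import cv2
im=cv2.imread("pics/w1.png"); cv2.imwrite("pics/w1c.png",cv2.resize(im[125:260,205:345],None,fx=4.2,fy=4.2,interpolation=cv2.INTER_CUBIC))
```

```text
(no output)
```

View pics/w1c.png

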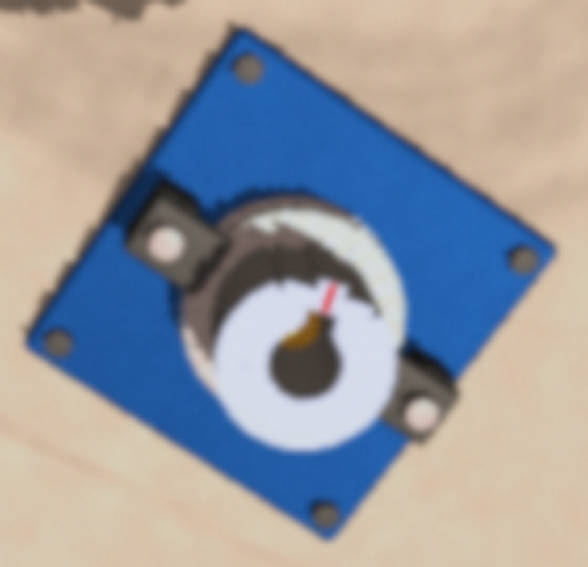

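The wrist view shows the hub face centred at about (278,212), with the red keyway line running from (283,201) to (285,192).

Run:
```python
from h import *
im=cv2.imread("pics/w1.png").astype(int); i=bot.camera_info("wrist"); i["pose"]=np.load("i1.npy")
B,G,Rr=im[...,0],im[...,1],im[...,2]
m=((B>205)&(B-Rr>3)&(Rr>180)).astype(np.uint8); m[:, :205]=0;m[:,345:]=0;m[:125]=0;m[260:]=0
m=cv2.morphologyEx(m,cv2.MORPH_OPEN,np.ones((2,2),np.uint8))
cs,_=cv2.findContours(m,cv2.RETR_EXTERNAL,cv2.CHAIN_APPROX_NONE); c=max(cs,key=cv2.contourArea)
h=cv2.convexHull(c); e=cv2.fitEllipse(h); print(e); print(cv2.minEnclosingCircle(h))
hc=ray(i,*e[0],.074); print("hub",hc)
hp=np.array([ray(i,*p[0],.074)[:2] for p in h]); q=cv2.minEnclosingCircle(hp.astype(np.float32)); print(q)
rm=(Rr-B>60)&(Rr-G>70); rm[:180]=0;rm[215:]=0;rm[:,:265]=0;rm[:,300:]=0
v,u=np.nonzero(rm);print(list(zip(u,v))); w=(Rr-G)[rm]
r=ray(i,np.average(u,weights=w),np.average(v,weights=w),.074); d=r-hc; print("red",r,np.hypot(*d[:2]),np.arctan2(d[1],d[0]))
P=np.array([ray(i,a,b,.074)[:2] for a,b in zip(u,v)]); print("line dir",cv2.fitLine(P.astype(np.float32),cv2.DIST_L2,0,.01,.01).ravel())
bl=((B-Rr>60)).astype(np.uint8);cs,_=cv2.findContours(bl,cv2.RETR_EXTERNAL,cv2.CHAIN_APPROX_NONE);c=max(cs,key=cv2.contourArea)
bp=cv2.boxPoints(cv2.minAreaRect(c)); ap=cv2.approxPolyDP(cv2.convexHull(c),6,True)[:,0]
W=np.array([ray(i,*p,.012) for p in ap]); print(ap,W.round(4)); print("jig",W.mean(0)); print([np.arctan2(*(W[(k+1)%len(W)]-W[k])[1::-1]).round(3) for k in range(len(W))])
```

```text
((279.19158935546875, 211.83807373046875), (38.678104400634766, 45.79738235473633), 71.86722564697266)
((279.5, 209.5), 23.505416870117188)
hub [ 0.52900566 -0.10754384  0.074     ]
((0.5303563475608826, -0.10783997178077698), 0.02621626667678356)
[(np.int64(284), np.int64(193)), (np.int64(283), np.int64(194)), (np.int64(284), np.int64(194)), (np.int64(283), np.int64(195)), (np.int64(282), np.int64(196)), (np.int64(283), np.int64(196)), (np.int64(282), np.int64(197)), (np.int64(283), np.int64(197)), (np.int64(282), np.int64(198))]
red [ 0.54753627 -0.10265931  0.074     ] 0.01916356881607839 0.2577301201205778
line dir [ 0.9949894   0.09998047  0.5475673  -0.10265958]
[[261 133]
 [336 184]
 [279 250]
 [212 207]] [[ 0.5938 -0.0558  0.012 ]
 [ 0.5772 -0.1705  0.012 ]
 [ 0.4639 -0.1465  0.012 ]
 [ 0.4808 -0.0401  0.012 ]]
jig [ 0.52890626 -0.10322082  0.012     ]
[np.float64(-1.714), np.float64(2.933), np.float64(1.413), np.float64(-0.138)]
```

step_arm(targets="1 -0.08 -0.11 -0.23 0 0 0;1 -0.08 -0.11 -0.23 0 0 0;1 -0.08 -0.11 -0.23 0 0 0;1 -0.08 -0.11 -0.23 0 0 0;1 -0.08 -0.11 -0.23 0 0 0;1 -0.08 -0.11 -0.23 0 0 0;1 -0.08 -0.11 -0.23 0 0 0")

```text
clock: 1.82
eef_pos: [0.5236, -0.1112, 0.1745]
tool_rot: [0.975, 0.221, 0.002, 0.001]
ft_force: [-0.1, -0.2, 0.1]
grip_width: 0.0857
grasp_force: 0.0
```

Run:
```python
from h import *
o=bot.get_obs(); print(o["eef_pos"],o["joint_vel"].round(3))
im,i=snap("wrist","w2.png"); np.save("i2.npy",i["pose"]); print(proj(i,[.528,-.105,.074]))
```

```text
[ 0.52360353 -0.11119343  0.17448142] [ 0.007 -0.009  0.013 -0.002 -0.002 -0.003]
[243.47435897 185.56278293]
```

View pics/w2.png

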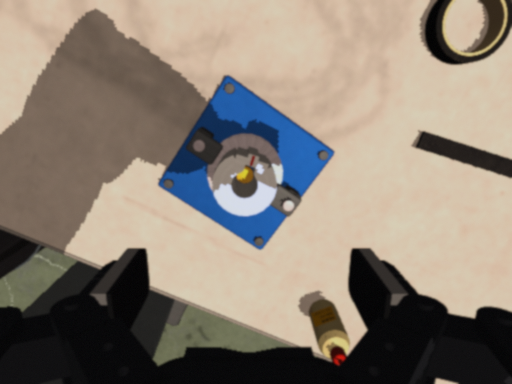

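Run:
```python
import cv2
im=cv2.imread("pics/w2.png"); cv2.imwrite("pics/w2c.png",cv2.resize(im[125:225,195:305],None,fx=6,fy=6,interpolation=cv2.INTER_CUBIC))
```

```text
(no output)
```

View pics/w2c.png

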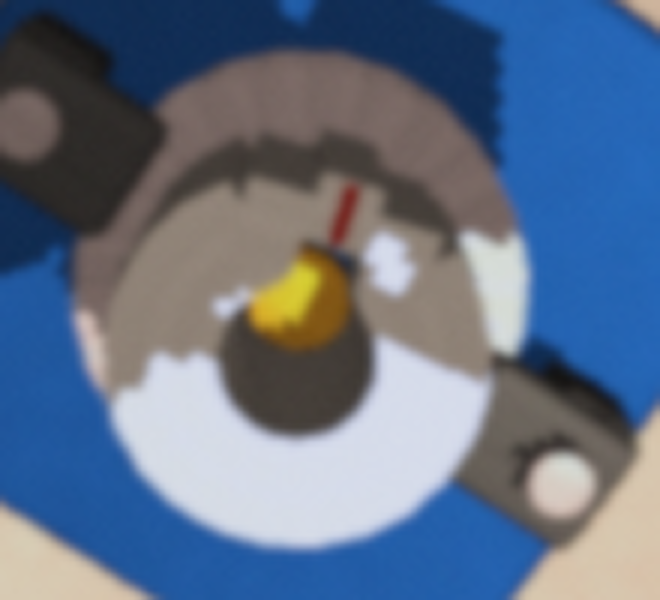

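Run:
```python
from h import *
i=bot.camera_info("wrist"); i["pose"]=np.load("i2.npy")
f=lambda x,y:ray(i,195+(x+.5)/6-.5,125+(y+.5)/6-.5,.074)
h1,h2=f(299,362),f(297,361); print(h1,h2,[np.linalg.norm(f(*p)-h1).round(4) for p in [(107,362),(492,362),(299,548)]])
h=(h1+h2)/2
for p in [(340,242),(346,215),(352,188)]:
    d=f(*p)-h; print(np.hypot(*d[:2]),np.arctan2(d[1],d[0]))
d=f(352,188)-f(340,242); print(np.arctan2(d[1],d[0]))
```

```text
[ 0.52874968 -0.10542156  0.074     ] [ 0.5287585  -0.10514293  0.074     ] [np.float64(0.0238), np.float64(0.0239), np.float64(0.0244)]
0.01588507888233995 0.1133199390825009
0.01926995555097163 0.13414748918975702
0.022636235930504095 0.1486574181256199
0.231475342773865
```

step_arm(targets="1 0 0 0.21 0 0 0;1 -0.02 0.2 0.21 0 0 0;1 -0.04 0.75 0.21 0 0 0;1 -0.04 0.75 0.21 0 0 0;1 -0.04 0.75 0.21 0 0 0;1 -0.04 0.75 0.21 0 0 0;1 -0.04 0.75 0.21 0 0 0;1 -0.04 0.75 0.21 0 0 0;1 -0.04 0.75 0.21 0 0 0;1 -0.04 0.75 0.21 0 0 0")

```text
clock: 2.7
eef_pos: [0.5046, 0.2527, 0.2789]
tool_rot: [0.974, 0.228, 0.002, -0.004]
ft_force: [0.7, 0.3, 1.5]
grip_width: 0.0852
grasp_force: 0.0
```

step_arm(targets="1 0 0 0 0 0 0;1 0 0 0 0 0 0;1 0 0 0 0 0 0")

```text
clock: 2.95
eef_pos: [0.505, 0.2491, 0.2771]
tool_rot: [0.974, 0.226, 0.001, -0.003]
ft_force: [-0.2, -0.9, -0.2]
grip_width: 0.0854
grasp_force: 0.0
```

Run:
```python
from h import *
o=bot.get_obs(); print(o["eef_pos"],o["joint_vel"].round(3))
im,i=snap("wrist","w3.png"); np.save("i3.npy",i["pose"]); u,v=proj(i,[.512,.275,.1]).astype(int); print(u,v)
```

```text
[0.50497083 0.2490974  0.27714133] [-0.034 -0.007 -0.026 -0.001  0.002 -0.   ]
228 154
```

View pics/w3.png

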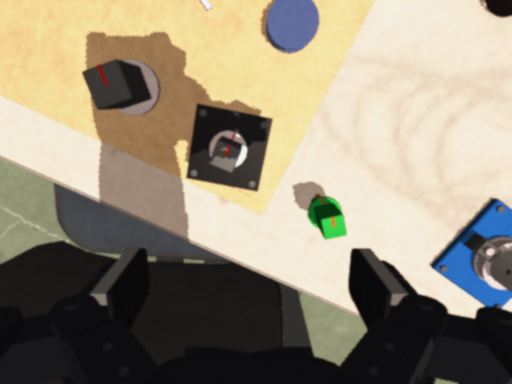

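The view shows the stand at (230,148) with the shaft's dark head at (228,155), its red line running towards (235,135). The green and big decoys are clear of it.

Run:
```python
import cv2
im=cv2.imread("pics/w3.png"); c=im[115:190,185:275].astype(float); c=(255*(c/255)**.5).astype('uint8'); cv2.imwrite("pics/w3c.png",cv2.resize(c,None,fx=8,fy=8,interpolation=cv2.INTER_CUBIC))
```

```text
(no output)
```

View pics/w3c.png

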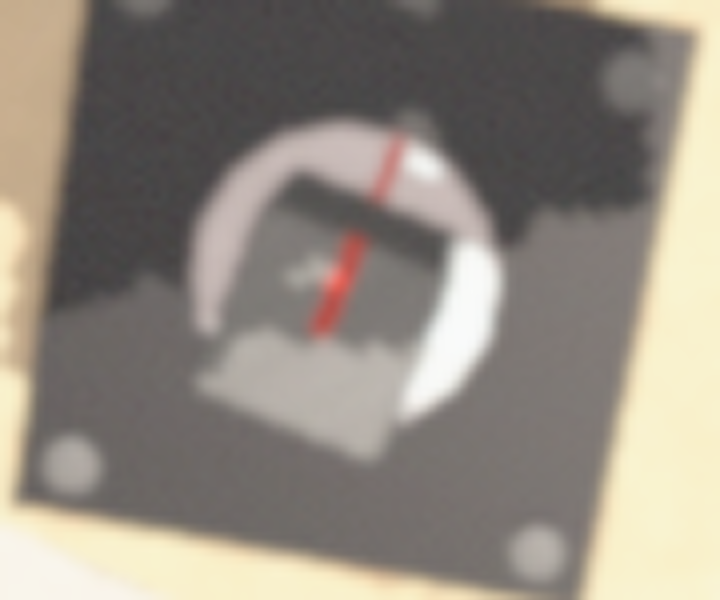

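Run:
```python
from h import *
i=bot.camera_info("wrist"); i["pose"]=np.load("i3.npy")
f=lambda x,y,z:ray(i,185+(x+.5)/8-.5,115+(y+.5)/8-.5,z)
P=[f(*p,.112) for p in [(197,382),(378,462),(437,268),(270,205)]]
print("head",np.mean(P,0),[np.linalg.norm(P[k]-P[k-1]).round(4) for k in range(4)])
a=lambda d:np.arctan2(d[1],d[0]).round(3)
print(a(P[3]-P[0]),a(P[2]-P[1]),a(P[0]-P[1])-np.pi/2,a(P[3]-P[2])-np.pi/2,"red",a(f(355,235,.112)-f(320,335,.112)),a(f(404,138,.068)-f(378,198,.068)))
print("collar",f(346,275,.068),[np.linalg.norm(f(*p,.068)-f(346,275,.068)).round(4) for p in [(188,275),(503,275),(335,118)]])
o=bot.get_obs();print(o["eef_pos"],R.from_quat(o["tool_rot"]).as_matrix().round(3)[:, 0])
```

```text
head [0.51124628 0.27782293 0.112     ] [np.float64(0.0222), np.float64(0.0229), np.float64(0.0237), np.float64(0.0202)]
0.043 0.155 0.031203673205103533 0.09520367320510337 red 0.105 0.034
collar [0.51147674 0.27777726 0.068     ] [np.float64(0.0207), np.float64(0.0205), np.float64(0.0203)]
[0.50493766 0.24824998 0.27685954] [0.898 0.439 0.002]
```

step_arm(targets="0.2 0.013 0.06 -0.08 0 0 -0.16;0.2 0.013 0.06 -0.16 0 0 -0.32;0.2 0.013 0.06 -0.24 0 0 -0.47;0.2 0.013 0.06 -0.25 0 0 -0.47;0.2 0.013 0.06 -0.25 0 0 -0.47;0.2 0.013 0.06 -0.25 0 0 -0.47;0.2 0.013 0.06 -0.25 0 0 -0.47;0.2 0.013 0.06 -0.25 0 0 -0.47")

```text
clock: 3.67
eef_pos: [0.5467, 0.1186, 0.1552]
tool_rot: [0.995, 0.092, -0.003, -0.028]
ft_force: [0.7, -0.2, 0.5]
grip_width: 0.0512
grasp_force: 0.0
```

```bash
cat > o.py <<'E'
from h import *
o=bot.get_obs();M=R.from_quat(o["tool_rot"]).as_matrix()
print(o["clock"],o["eef_pos"].round(4),"yaw",np.arctan2(M[1,0],M[0,0]).round(3),"z",M[:,2].round(3),o["ft_force"].round(1),o["ft_torque"].round(2),o["grip_width"].round(4),o["grasp_force"],abs(o["joint_vel"]).max().round(3))
E
python3 o.py
```

```text
Traceback (most recent call last):
  File "o.py", line 3, in <module>
    print(o["clock"],o["eef_pos"].round(4),"yaw",np.arctan2(M[1,0],M[0,0]).round(3),"z",M[:,2].round(3),o["ft_force"].round(1),o["ft_torque"].round(2),o["grip_width"].round(4),o["grasp_force"],abs(o["joint_vel"]).max().round(3))
                                                                                                                                                       ^^^^^^^^^^^^^^^^^^^^^
AttributeError: 'float' object has no attribute 'round'
```

```bash
sed -i 's/o\["grip_width"\].round(4)/o["grip_width"]/;s/,o\["grasp_force"\]/,o["grasp_force"],o["joint_pos"].round(3),o["joint_vel"].round(3),o["tau"].round(2)/' o.py
python3 o.py; python3 -c "
from h import *
snap('scene','s2.png')"; python3 o.py
```

```text
3.6667 [0.5467 0.1186 0.1552] yaw 0.184 z [-0.012  0.055 -0.998] [ 0.7 -0.2  0.5] [-0.01  0.01  0.  ] 0.05120093650434173 0.0 [0.183 0.401 0.027 1.199 0.056 3.141] [-0.252 -0.075 -0.129 -0.091 -0.126 -0.002] [  0.93 -43.08  24.12   0.15   0.29   0.  ] 0.252
3.7167 [0.5466 0.1165 0.1552] yaw 0.182 z [-0.011  0.052 -0.999] [ 0.9 -0.9  0.6] [-0.19  0.06  0.  ] 0.05145009368000941 0.0 [0.181 0.4   0.026 1.199 0.054 3.141] [ 0.034  0.003  0.02   0.014  0.042 -0.001] [  1.98 -43.47  25.2   -0.37   0.63  -0.  ] 0.042
```

View pics/s2.png

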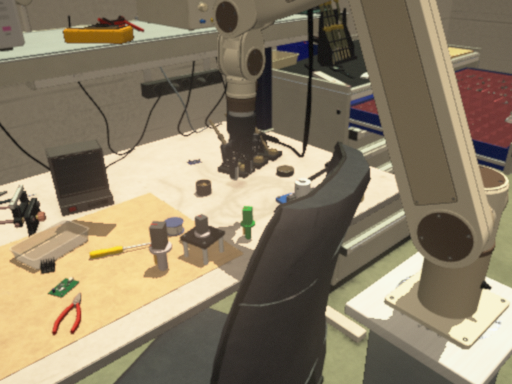

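The last joint hit its limit (3.14) and the arm drifted away from the target, touching nothing. I'll grip a quarter turn round instead, at tool yaw of about 1.65.

step_arm(targets="0.2 0 0 0.1 0 0 0.16;0.2 0 0 0.1 0 0 0.32;0.2 0 0 0.1 0 0 0.48;0.2 0 0 0.1 0 0 0.64;0.2 0 0 0.1 0 0 0.8;0.2 0 0 0.1 0 0 0.95;0.2 0 0 0.1 0 0 0.95;0.2 0 0 0.1 0 0 0.95")

```text
clock: 4.38
eef_pos: [0.5467, 0.1208, 0.2055]
tool_rot: [0.893, 0.449, -0.013, -0.025]
ft_force: [0.2, 0.8, -0.1]
grip_width: 0.0512
grasp_force: 0.0
```

```bash
python3 o.py
```

```text
4.3833 [0.5467 0.1208 0.2055] yaw 0.931 z [-0.045  0.032 -0.998] [ 0.2  0.8 -0.1] [ 0.03 -0.07 -0.02] 0.0512300133798714 0.0 [0.196 0.402 0.163 1.37  0.04  2.406] [-0.001  0.002 -0.009 -0.005 -0.001  0.006] [ 4.000e-02 -4.452e+01  2.502e+01  3.000e-01  1.300e-01 -1.100e-01] 0.009
```

```bash
cat > t.py <<'E'
import sys
from h import *
x,y,z,yaw=map(float,sys.argv[1:])
o=bot.get_obs();C=R.from_quat(o["tool_rot"])
T=R.from_euler("z",yaw)*R.from_euler("x",np.pi)
print(((np.array([x,y,z])-o["eef_pos"])/.5).round(4),((T*C.inv()).as_rotvec()/(np.pi/4)).round(4))
E
python3 t.py .5113 .2778 .2 1.65
```

```text
[-0.0707  0.314  -0.011 ] [-0.0183 -0.07    0.9156]
```

step_arm(targets="0.2 -0.02 0.08 0 0 -0.01 0.15;0.2 -0.04 0.16 0 0 -0.02 0.3;0.2 -0.07 0.24 0 -0.01 -0.03 0.45;0.2 -0.071 0.314 0 -0.01 -0.05 0.6;0.2 -0.071 0.314 0 -0.02 -0.06 0.75;0.2 -0.071 0.314 0 -0.018 -0.07 0.916;0.2 -0.071 0.314 0 -0.018 -0.07 0.916;0.2 -0.071 0.314 0 -0.018 -0.07 0.916;0.2 -0.071 0.314 0 -0.018 -0.07 0.916")

```text
clock: 5.13
eef_pos: [0.5109, 0.2773, 0.2049]
tool_rot: [0.679, 0.734, -0.001, 0.0]
ft_force: [0.7, -0.6, -0.2]
grip_width: 0.0513
grasp_force: 0.0
```

```bash
python3 o.py;python3 t.py .5113 .2778 .15 1.65
```

```text
5.1333 [0.5109 0.2773 0.2049] yaw 1.649 z [-0.001 -0.001 -1.   ] [ 0.7 -0.6 -0.2] [ 0.01  0.03 -0.08] 0.051347669860941456 0.0 [ 4.98e-01  4.15e-01  1.83e-01  1.34e+00 -1.00e-03  1.99e+00] [-0.01   0.003  0.002 -0.002 -0.002 -0.016] [ 3.900e-01 -4.551e+01  2.527e+01  1.000e-02  2.000e-02  1.000e-02] 0.016
[ 0.0007  0.001  -0.1098] [ 0.0014 -0.0011  0.0015]
```

step_arm(targets="0.2 0 0.001 -0.08 0 0 0;0.2 0 0.001 -0.14 0 0 0;0.2 0 0.001 -0.2 0 0 0;0.2 0 0.001 -0.24 0 0 0;0.2 0 0.001 -0.26 0 0 0;0.2 0 0.001 -0.26 0 0 0;0.2 0 0.001 -0.26 0 0 0")

```text
clock: 5.72
eef_pos: [0.5112, 0.2778, 0.075]
tool_rot: [0.678, 0.735, -0.001, 0.0]
ft_force: [0.6, 0.7, -0.4]
grip_width: 0.0513
grasp_force: 0.0
```

step_arm(targets="-1 0 0 0 0 0 0;-1 0 0 0 0 0 0;-1 0 0 0 0 0 0;-1 0 0 0 0 0 0;-1 0 0 0 0 0 0;-1 0 0 0 0 0 0")

```text
clock: 6.22
eef_pos: [0.5121, 0.2788, 0.0767]
tool_rot: [0.677, 0.736, 0.001, 0.001]
ft_force: [0.7, -0.1, 7.0]
grip_width: 0.0233
grasp_force: 59.4
```

```bash
python3 o.py
```

```text
6.2167 [0.5121 0.2788 0.0767] yaw 1.653 z [ 0.003  0.    -1.   ] [ 0.7 -0.1  7. ] [-0.07  0.05 -0.03] 0.02332414723395876 59.44648861885071 [ 4.990e-01  5.080e-01 -2.000e-02  1.041e+00 -1.000e-03  1.988e+00] [ 0.001  0.    -0.001  0.     0.002  0.001] [ 2.600e-01 -4.347e+01  2.071e+01 -1.700e-01  8.000e-02 -3.000e-02] 0.002
```

step_arm(targets="-1 0 0 0.06 0 0 0;-1 0 0 0.12 0 0 0;-1 0 0 0.18 0 0 0;-1 0 0 0.24 0 0 0;-1 0 0 0.3 0 0 0;-1 0 0 0.3 0 0 0;-1 0 0 0.3 0 0 0;-1 0 0 0.3 0 0 0")

```text
clock: 6.88
eef_pos: [0.5101, 0.2778, 0.2236]
tool_rot: [0.677, 0.736, -0.002, -0.0]
ft_force: [1.0, -0.2, -3.5]
grip_width: 0.0233
grasp_force: 59.5
```

```bash
python3 o.py; python3 t.py .5288 -.1053 .19 1.73
```

```text
6.8833 [0.5101 0.2778 0.2236] yaw 1.653 z [-0.003 -0.002 -1.   ] [ 1.  -0.2 -3.5] [ 0.04 -0.02  0.04] 0.023326923281580897 59.53394651412964 [ 4.990e-01  4.090e-01  2.220e-01  1.387e+00 -1.000e-03  1.988e+00] [ 0.001  0.021 -0.03  -0.    -0.    -0.003] [-0.000e+00 -4.850e+01  2.761e+01 -2.000e-02 -0.000e+00  0.000e+00] 0.03
[ 0.0373 -0.7663 -0.0671] [ 0.0029 -0.0033  0.0979]
```

step_arm(targets="-1 0 -0.04 0 0 0 0;-1 0.01 -0.11 0 0 0 0.05;-1 0.037 -0.77 0 0 0 0.1;-1 0.037 -0.77 0 0 0 0.1;-1 0.037 -0.77 0 0 0 0.1;-1 0.037 -0.77 0 0 0 0.1;-1 0.037 -0.77 0 0 0 0.1;-1 0.037 -0.77 0 0 0 0.1;-1 0.037 -0.77 0 0 0 0.1;-1 0.037 -0.77 0 0 0 0.1")

```text
clock: 7.72
eef_pos: [0.5274, -0.1089, 0.2221]
tool_rot: [0.648, 0.761, -0.002, -0.002]
ft_force: [1.5, 0.4, -2.3]
grip_width: 0.0231
grasp_force: 59.4
```

step_arm(targets="-1 0 0 0 0 0 0;-1 0 0 0 0 0 0;-1 0 0 0 0 0 0;-1 0 0 0 0 0 0")

```text
clock: 8.05
eef_pos: [0.5285, -0.1057, 0.2233]
tool_rot: [0.647, 0.762, -0.001, -0.001]
ft_force: [0.6, -1.1, -3.1]
grip_width: 0.0229
grasp_force: 59.4
```

```bash
python3 o.py; python3 t.py .5288 -.1053 .145 1.73
python3 - <<'E'
from h import *
im,i=snap("wrist","w4.png")
print(proj(i,[.5288,-.1053,.074]))
B,G,Rr=[im[...,k].astype(int) for k in (2,1,0)]
rm=(Rr-B>60)&(Rr-G>60)
n,l,s,c=cv2.connectedComponentsWithStats(rm.astype(np.uint8))
print([(s[k].tolist(),c[k].round(1).tolist()) for k in range(1,n) if s[k,4]>5])
o=bot.get_obs()["eef_pos"]; print("expected tip",proj(i,o-[0,0,.0587]),"collar",proj(i,o-[0,0,.0147]))
E
```

```text
8.05 [ 0.5285 -0.1057  0.2233] yaw 1.733 z [-0.004 -0.001 -1.   ] [ 0.6 -1.1 -3.1] [-0.02  0.01 -0.01] 0.022903696812345026 59.362592697143555 [-1.970e-01  3.240e-01  9.800e-02  1.348e+00 -1.000e-03  1.212e+00] [ 0.016 -0.009  0.009  0.001 -0.002 -0.001] [-7.100e-01 -4.236e+01  2.615e+01  2.000e-02 -5.000e-02  0.000e+00] 0.016
[ 0.0005  0.0007 -0.1566] [ 0.0007 -0.0048 -0.0038]
[250.57287524 179.5865974 ]
[([268, 179, 8, 2, 12], [271.5, 179.7]), ([249, 297, 32, 5, 159], [264.6, 299.0])]
expected tip [250.68557593 212.88883907] collar [250.79653641 241.23091542]
```

Run:
```python
from h import *
i=bot.camera_info("wrist"); im=cv2.imread("pics/w4.png").astype(int)
B,G,Rr=im[...,0],im[...,1],im[...,2]
W=np.clip(Rr-np.maximum(G,B)-25,0,None)
zt=bot.get_obs()["eef_pos"][2]+.0353
for nm,z,(a,b,c,d) in [("hub",.074,(170,190,262,285)),("head",zt,(290,306,244,286))]:
    w=W[a:b,c:d]; v,u=np.nonzero(w>15); ww=w[v,u]
    P=np.array([ray(i,x+c,y+a,z)[:2] for x,y in zip(u,v)]); m=np.average(P,axis=0,weights=ww)
    ev,V=np.linalg.eigh(np.cov(P.T,aweights=ww)); q=V[:,1]*np.sign(V[0,1])
    pr=(P-m)@q
    print(nm,len(u),"mean",m.round(4),"dir",np.arctan2(q[1],q[0]).round(3),"ends",(m+q*pr.min()).round(4),(m+q*pr.max()).round(4),"from hub/TCP",np.arctan2(*(m-[.5288,-.1053])[::-1]).round(3))
# hub disc: grey/white low-sat edge & bore
c=im[150:215,215:290]; cv2.imwrite("pics/w4c.png",c.astype(np.uint8))
g=c.max(2); 
for r in range(0,65,5): print(150+r,g[r,::4])
```

```text
hub 23 mean [ 0.548  -0.1024] dir 0.145 ends [ 0.5446 -0.1029] [ 0.5516 -0.1018] from hub/TCP 0.151
head 186 mean [ 0.534  -0.1052] dir 0.155 ends [ 0.5281 -0.1061] [ 0.5399 -0.1043] from hub/TCP 0.023
150 [196 197 167 242 210 134  89  79  76  57  76  80 107 143 142 184 133 194
 196]
155 [198 197 240 239 163  87 207 176 170 170 171 163 118  84 138 224 186 181
 192]
160 [199 217 240 231 170 247 248 246 180 172 172 170 170 167 105 146 236 158
 194]
165 [200 236 242 219 248 248 248 248 247 245 174 171 182 180 153 160 238 207
 196]
170 [200 237 242 247 248 248 247 240 207 238 235 246 247 248 247 183 238 210
 195]
175 [199 232 243 248 247 248 241  86 152 153 142  85 211 239 247 184 238 206
 198]
180 [202 216 245 248 248 247 217  79  80  79  77  76  80 172 237 234 233 200
 197]
185 [203 204 236 248 248 248 246  92  81  80  77 123 238 242 247 237 211 198
 195]
190 [205 203 205 245 248 248 248 247 224 186 236 248 247 248 247 223 197 197
 196]
195 [204 203 204 212 246 248 248 248 247 248 247 248 247 247 210 199 199 200
 199]
200 [206 205 206 184  93 233 247 248 247 248 248 248 247 231 200 199 201 200
 198]
205 [209 204 203 124 126 130 112  81  65  70 130 209 200 201 202 201 201 199
 200]
210 [184 191 199  72  85  77  97 120 138 128 110  88  71 145 198 202 199 201
 198]
```

step_arm(targets="-1 0.001 0.001 -0.06 0 0 0;-1 0.001 0.001 -0.12 0 0 0;-1 0.001 0.001 -0.16 0 0 0;-1 0.001 0.001 -0.17 0 0 0;-1 0.001 0.001 -0.18 0 0 0;-1 0.001 0.001 -0.19 0 0 0;-1 0.001 0.001 -0.2 0 0 0;-1 0.001 0.001 -0.2 0 0 0;-1 0.001 0.001 -0.2 0 0 0")

```text
clock: 8.85
eef_pos: [0.5302, -0.1055, 0.125]
tool_rot: [0.648, 0.762, 0.0, -0.0]
ft_force: [0.4, 3.3, -3.7]
grip_width: 0.0236
grasp_force: 59.3
```

```bash
python3 o.py
```

```text
8.85 [ 0.5302 -0.1055  0.125 ] yaw 1.732 z [-0.  0. -1.] [ 0.4  3.3 -3.7] [ 0.97 -0.13  0.04] 0.02363130458211141 59.277822375297546 [-0.196  0.388 -0.074  1.109  0.     1.213] [-0.002  0.001  0.001 -0.001  0.001  0.   ] [-1.870e+00 -4.438e+01  2.497e+01 -2.700e-01 -1.270e+00  1.000e-02] 0.002
```

step_arm(targets="-1 0 0.002 -0.006 0 0 0;-1 0 0.002 -0.012 0 0 0;-1 0 0.002 -0.018 0 0 0;-1 0 0.002 -0.024 0 0 0;-1 0 0.002 -0.03 0 0 0;-1 0 0.002 -0.03 0 0 0;-1 0 0.002 -0.03 0 0 0")

```text
clock: 9.43
eef_pos: [0.5297, -0.1053, 0.1089]
tool_rot: [0.648, 0.762, -0.001, -0.0]
ft_force: [1.1, 3.7, -4.3]
grip_width: 0.0234
grasp_force: 59.2
```

```bash
python3 o.py
```

```text
9.4333 [ 0.5297 -0.1053  0.1089] yaw 1.732 z [-0.002 -0.001 -1.   ] [ 1.1  3.7 -4.3] [ 0.79 -0.2   0.03] 0.02341582532371152 59.233102798461914 [-1.950e-01  4.030e-01 -9.700e-02  1.072e+00 -1.000e-03  1.215e+00] [ 0.001 -0.     0.001  0.006 -0.001 -0.001] [-1.600e+00 -4.487e+01  2.430e+01  4.000e-02 -1.060e+00  1.000e-02] 0.006
```

step_arm(targets="-1 0 0.001 -0.01 0 0 0;-1 0 0.001 -0.02 0 0 0;-1 0 0.001 -0.026 0 0 0;-1 0 0.001 -0.032 0 0 0;-1 0 0.001 -0.038 0 0 0;-1 0 0.001 -0.042 0 0 0;-1 0 0.001 -0.042 0 0 0;-1 0 0.001 -0.042 0 0 0")

```text
clock: 10.1
eef_pos: [0.5297, -0.1052, 0.0892]
tool_rot: [0.648, 0.762, -0.001, 0.0]
ft_force: [-1.5, 1.0, 5.4]
grip_width: 0.0233
grasp_force: 60.5
```

```bash
python3 o.py
```

```text
10.1 [ 0.5297 -0.1052  0.0892] yaw 1.731 z [-0.001 -0.002 -1.   ] [-1.5  1.   5.4] [0.56 0.6  0.  ] 0.023312934514471778 60.4957240819931 [-0.195  0.421 -0.126  1.024 -0.002  1.215] [-0.001 -0.002  0.    -0.001  0.001 -0.001] [ -0.76 -40.76  22.4   -1.18  -0.49  -0.  ] 0.002
```

step_arm(targets="-1 0 0 -0.003 0 0 0;-1 0 0 -0.006 0 0 0;-1 0 0 -0.008 0 0 0;-1 0 0 -0.008 0 0 0;-1 0 0 -0.008 0 0 0;-1 0 0 -0.008 0 0 0")

```text
clock: 10.6
eef_pos: [0.5299, -0.1052, 0.0886]
tool_rot: [0.648, 0.762, -0.001, 0.001]
ft_force: [-9.7, 2.7, 24.5]
grip_width: 0.0232
grasp_force: 62.8
```

```bash
python3 o.py
```

```text
10.6 [ 0.5299 -0.1052  0.0886] yaw 1.731 z [ 0.001 -0.003 -1.   ] [-9.7  2.7 24.5] [ 0.77  2.25 -0.01] 0.023205182550589284 62.82115817070007 [-0.195  0.421 -0.129  1.02  -0.002  1.216] [ 0.    -0.001  0.002  0.     0.     0.001] [-7.000e-01 -3.104e+01  2.014e+01 -4.290e+00 -4.600e-01 -1.000e-02] 0.002
```

The force rose sharply (to 24 N) as the TCP reached 0.0886, which is the height predicted for home. The collar is seated.

```bash
python3 -c "
from workcell import bot
print(bot.job_done())"
```

```text
the job is handed in; nothing more can be done
None
```

The shaft is in the pulley with its key in the keyway, and I handed the job in at about 10.6 s with the gripper still holding it and pushing down at about 25 N. The force jump at the predicted height indicates the collar is home on the hub face; no verdict came back, and the pin's travel was not read directly.

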